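# Fit the clamp cap and counter-hold the hidden bolt

## Task

Get the cheek clamp ready for tightening: lay the loose square wooden cap on the saddle block between the two steel cheeks, flat and with its sides flush with the block, and let go of it. Then reach down into the gap behind the rear cheek, grip the hidden hex bolt head by two opposite flats, and turn it until the sagging spanner on the front lies level, without touching or propping the spanner itself. Finish while still gripping the bolt head so that the spanner stays level, and leave the tape measure, sanding block and spring clamp where they lie.

Things in the scene. Friction and masses are not known exactly. Their poses are not given: they have to be found in the camera images.
- clamp: cheek clamp fixed to the bench, in a yaw within 0.3 rad; origin on the bench top (z 0) under the middle of its channel; x points from its front to its back (away from the robot), y left, z up. Base plate 10 high, x -46 to 126, y -90 to 90. Grey steel cheeks: front x -36 to -28, rear x 28 to 36, both y -85 to 85, tops at z 124 (mm, clamp's frame)
- saddle_top (a point): centre of the top face of the wooden saddle block, 50 x 50, which stands in the 56 mm wide channel between the cheeks; at (0, 40, 104) in the clamp's frame, 20 below the cheeks' tops; axes as the clamp's. The channel is open above and at both ends
- gap_mid (a point): middle of the gap behind the rear cheek, level with the fence's top: (71, 0, 114) in the clamp's frame, axes as the clamp's. The gap is 70 wide in x (36 to 106), 170 long in y, open above and at both ends; behind it a wooden fence, x 106 to 124, top at z 114
- head_centre (a point): centre of the bolt head in the gap, at (70, -45, 100) in the clamp's frame, 24 below the rear cheek's top; does not turn with the bolt; axes as the clamp's. A fixed spacer tube of 26 mm diameter runs from the rear cheek (x 36) to x 60, in front of the head
- bolt_head: steel hex bolt head, 30 mm across flats, 35 across corners, 18 thick along x (x 61 to 79 in the clamp's frame); origin at its centre. Turns with the bolt. Its y axis is square to two of its flats, one on each side: these stand upright (facing the clamp's +y and -y) when the joint reads 0
- spanner: dark steel ring spanner on the nut in front of the front cheek (x -53 to -39 in the clamp's frame), reaching 140 mm from the bolt axis, 40 wide at the nut, turning with the bolt; origin on the bolt axis at the clamp's x = 0; its y axis runs along the handle, to the clamp's left (+y). Plays 0.008 rad on the nut
- bolt (a joint): turn of bolt, head, nut and spanner together about the clamp's x axis (right-handed: positive lifts the handle's end). 0: spanner level, two head flats upright; range -0.28 to 0.45 rad. Starts at the lower stop (-0.28, handle sagging onto a pin); the spanner's weight (0.03 to 0.08 N m) turns it back there whenever it is not held
- cap: loose square piece of planed wood, 50 x 50 x 18 mm, 0.035 to 0.07 kg, lying flat on the bench left of the clamp; origin at the centre of its underside, x and y square to its sides, z up
- tape_measure: dark tape measure, 36 x 72 x 62 mm, bystander; origin at the centre of its underside
- sanding_block: cork sanding block, 66 x 110 x 31 mm, bystander; origin at the centre of its underside
- spring_clamp: orange spring clamp lying flat, 67 x 117 x 22 mm, bystander; origin at the centre of its underside
Not all that is in view belongs to the job. Leave any pink look-alike of the cap alone.

How it is judged:
By the outcome, as a careful person would: the job done as asked, in the order asked, and still so for the second after the job is handed in, while the arm keeps its last pose, push and grip.
It also fails if it takes over 42 s, if anything falls off the work surface, if the arm or the gripper's body presses on something with over 40 N, if the wrist force passes 120 N, or if a joint passes its speed limit or range.

## Robot

A 6-joint arm with a two-finger parallel gripper is mounted at the origin on a cart in front of the work surface, level with it; the furniture and walls round the work are solid. World frame = base frame: x ahead of the robot, y to its left, z up, the work surface at z = 0. Lengths are in m, angles in rad, forces in N, time in s.
With the tool pointing down it reaches from about 0.35 to 1 m from the base axis. Payload 7.1 kg.
Tool frame: the origin (TCP) lies between the finger pads, 19 mm behind the fingertips; this is the grasp point; z points along the fingers, y is the line along which they close (so a half turn about z gives the same grasp; the last joint's range is limited). The gripper opens to 85 mm and grips with 20 to 120 N. Pads are 22 mm wide; open, the fingers measure 114 mm over their backs; the gripper's body (76 mm by 85 mm) begins 54 mm behind the grasp point. The pads swing forward as they close: fully open they stand 13 mm farther back than shut.
Start: joints at [-0.019, 0.423, 1.63, -0, 1.089, -0.019], TCP at [0.625, 0, 0.25] pointing down, gripper open.
Joint ranges: [-3, 3], [-0.9, 2.11], [0.09, 2.58], [-1.31, 4.45], [0.11, 2.69], [-2.54, 2.54]. Speed limits (rad/s): [2.39, 2.39, 3.01, 3.14, 3.14, 3.14].

## Interface

Orientations are given as a rotation vector (axis times angle).
In Python, from rig import manip gives the robot as it stands. The module is installed in compiled form; this text tells all that it offers. Calls block until the motion is done:
- manip.move_to(position, orientation): joint-space move of the TCP to a pose.
- manip.servo_line(position, orientation=None, rate=0.15): straight line of the TCP; orientation=None keeps the orientation; rate is the mean speed in m/s.
- manip.set_joints(angles): joint-space move.
- manip.command_gripper(opening, f_grip=None): finger opening in m; f_grip is the grip in N (None keeps the last); returns when the fingers have stopped.
- manip.hold(seconds).
- manip.solve_ik(position, orientation): joint angles nearest the present ones, or None.
- manip.camera(name): name is "scene" or "side" or "wrist"; returns a dict with "image" (480x640x3 uint8, red, green, blue), "fx", "fy", "cx", "cy" (pixels), "cam_to_world" (4x4, takes a point from camera to world coordinates); the wrist camera has in their place "mount" (4x4, takes a point from camera to tool coordinates, whose origin is the TCP and whose axes are the flange's). Camera axes: x right, y down, z forward; pixel columns grow to the right and rows downward; lengths in m; the calibration is good to about 2 mm. A picture is of the moment at which its call begins: read the wrist's pose just before it. There is no depth.
A pose or a line that the arm cannot do raises manip.IKError and nothing moves.
- manip.sign_off(): hands the job in; it is judged then, once.
Readings, each from a call of its own:
- manip.get_time(): time.
- manip.get_joint_positions(): joint angles.
- manip.get_joint_vel(): joint speeds.
- manip.get_tau(): joint torques, N m.
- manip.get_position(): TCP position.
- manip.get_ee_rot(): TCP orientation.
- manip.get_contact_force(): force on the tool from outside, world axes, zero at the start.
- manip.get_torque(): the same for the moment, N m.
- manip.get_width(): finger opening in m.
- manip.get_grip_force(): force on a finger pad.
Only numpy, scipy, OpenCV 4.12 (cv2) and the standard library are available. Lean on these libraries where they do the work, as an engineer would, in place of code of your own. Each camera call takes 0.05 s, during which the arm holds its last target. There are 200 camera calls.

## Working session

There is one attempt and no reset: what is moved stays moved. The work goes in short steps, each a Python script; the robot and the scene stay as the last script left them, time stands still between calls to the robot, and variables do not carry over. Pictures are saved under pics/ and viewed, at most 10 in all, crops included, and the job is handed in when it is done.

```bash
mkdir -p pics
python3 - <<'E'
from rig import manip
import cv2, numpy as np, pickle
d={}
for n in ("scene","side","wrist"):
    c=manip.camera(n); d[n]=c; cv2.imwrite(f"pics/{n}0.png",c["image"][:,:,::-1])
    print(n,c["fx"],c["cx"],c["cy"],np.round(c.get("cam_to_world",c.get("mount")),3).tolist())
print(manip.get_position(),manip.get_ee_rot(),manip.get_time())
pickle.dump(d,open("d0.pkl","wb"))
E
```

```text
scene 556.7338589435603 331.02049174036466 228.70691689563233 [[0.479, -0.475, 0.738, -0.444], [-0.878, -0.259, 0.404, -0.314], [-0.001, -0.841, -0.541, 0.796], [0.0, 0.0, 0.0, 1.0]]
side 533.1315667603625 326.8734662727431 233.7104302638001 [[-0.922, -0.256, 0.292, 0.199], [-0.388, 0.593, -0.706, 1.004], [0.008, -0.764, -0.646, 0.845], [0.0, 0.0, 0.0, 1.0]]
wrist 394.8388883333379 318.3407990708421 240.79251825148842 [[0.001, -0.953, -0.303, 0.077], [1.0, 0.001, -0.0, -0.001], [0.0, -0.303, 0.953, -0.125], [0.0, 0.0, 0.0, 1.0]]
[6.24598233e-01 4.00757648e-05 2.49413049e-01] [-2.22084084e+00 -2.22079971e+00  1.31789960e-03] 0.15
```

View pics/scene0.png

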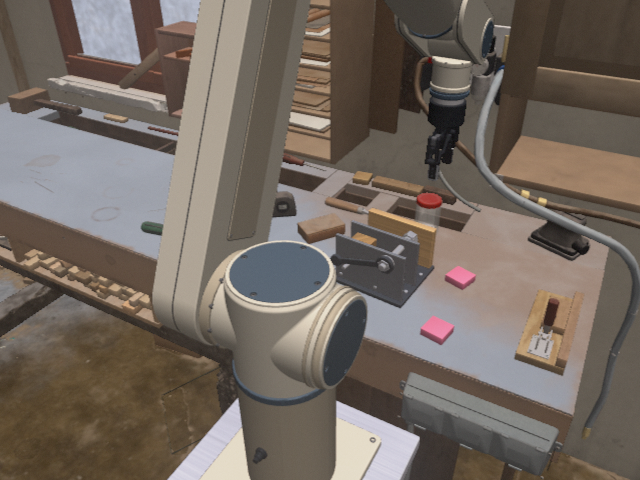

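View pics/wrist0.png

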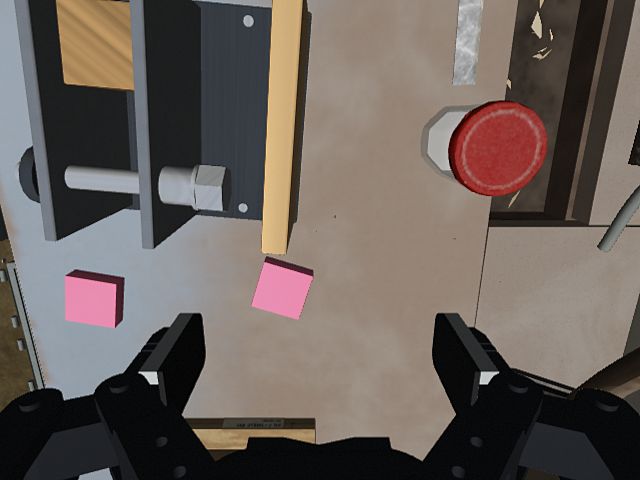

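View pics/side0.png

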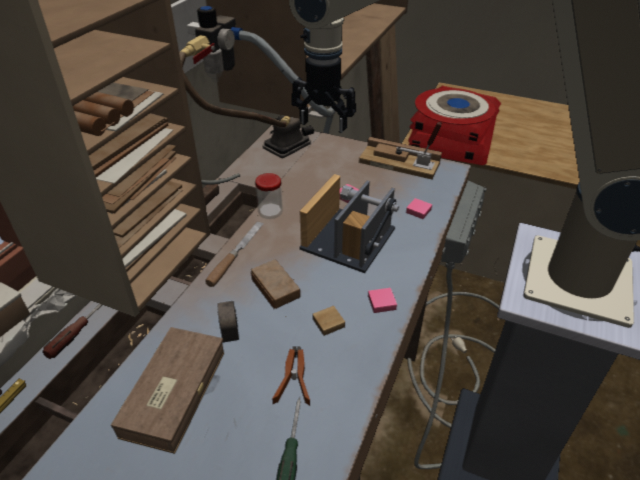

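The wrist view shows the cheeks (tops near columns 30 and 148), saddle block (95,45), hex head (210,188) and fence (285,120). In the side view the cap is at (329,319), the sanding block at (275,282), the tape at (228,320) and the spring clamp at (292,375).

```bash
cat > h.py <<'E'
import numpy as np, cv2, pickle
from scipy.spatial.transform import Rotation as R
def T_of(c,pos=None,rot=None):
    if "cam_to_world" in c: return np.array(c["cam_to_world"])
    W=np.eye(4); W[:3,:3]=R.from_rotvec(rot).as_matrix(); W[:3,3]=pos
    return W@np.array(c["mount"])
def ray(c,T,uv,z):
    uv=np.atleast_2d(uv).astype(float)
    d=np.c_[(uv[:,0]-c["cx"])/c["fx"],(uv[:,1]-c["cy"])/c["fy"],np.ones(len(uv))]@T[:3,:3].T
    return T[:3,3]+d*((z-T[2,3])/d[:,2])[:,None]
def proj(c,T,p):
    q=(np.atleast_2d(p)-T[:3,3])@T[:3,:3]
    return np.c_[c["fx"]*q[:,0]/q[:,2]+c["cx"],c["fy"]*q[:,1]/q[:,2]+c["cy"]]
def down(a):  # tool pointing down, closing line (tool y) at world angle a
    y=np.array([np.cos(a),np.sin(a),0]); z=np.array([0,0,-1.]); x=np.cross(y,z)
    return R.from_matrix(np.c_[x,y,z]).as_rotvec()
E
python3 - <<'E'
from h import *
d=pickle.load(open("d0.pkl","rb"))
c=d["side"];T=T_of(c)
for n,uv,z in (("cap",(329,318),.018),("cap corners",(329,307),.018),("",(345,320),.018),("",(329,328),.018),("",(313,315),.018),("sand",(275,280),.03),("tape",(228,318),.03),("spr",(292,375),.01),("pink",(383,299),.018),("sad",(354,218),.104)): print(n,ray(c,T,uv,z).round(3))
c=d["wrist"];T=T_of(c,[.6246,0,.2494],[-2.22084,-2.2208,.0013])
for n,uv,z in (("fence r bottom",(286,252),.114),("fence l bottom",(263,252),.114),("l top",(277,0),.114),("rear cheek bot",(148,248),.124),("top",(136,0),.124),("front bot",(49,239),.124),("top",(22,0),.124)): print(n,ray(c,T,uv,z).round(4))
E
```

```text
cap [[0.466 0.343 0.018]]
cap corners [[0.477 0.315 0.018]]
 [[0.434 0.335 0.018]]
 [[0.456 0.367 0.018]]
 [[0.499 0.348 0.018]]
sand [[0.609 0.3   0.03 ]]
tape [[0.647 0.432 0.03 ]]
spr [[0.478 0.49  0.01 ]]
pink [[0.382 0.25  0.018]]
sad [[0.499 0.121 0.104]]
fence r bottom [[ 0.6011 -0.0138  0.114 ]]
fence l bottom [[ 0.5851 -0.0138  0.114 ]]
l top [[0.5996 0.1408 0.114 ]]
rear cheek bot [[ 0.5097 -0.0076  0.124 ]]
top [[0.5219 0.1383 0.124 ]]
front bot [[ 0.4446 -0.0014  0.124 ]]
top [[0.4583 0.1383 0.124 ]]
```

Run:
```python
from h import *
from rig import manip
d={}
for n,p in (("A",[.5,.02,.3]),("B",[.47,.28,.24])):
    manip.move_to(p,down(0) if n=="A" else down(.5)); manip.hold(.15)
    P=manip.get_position();r=manip.get_ee_rot();c=manip.camera("wrist");d[n]=(c,P,r)
    cv2.imwrite(f"pics/w{n}.png",c["image"][:,:,::-1]); print(P,r,manip.get_joint_positions(),manip.get_time())
pickle.dump(d,open("d1.pkl","wb"))
```

```text
[0.50083221 0.01990787 0.29967   ] [-2.22156446e+00 -2.22120962e+00  1.50158034e-04] [1.59500521e-02 1.80305744e-01 1.85016009e+00 4.96998502e-06
 1.11170642e+00 1.61530196e-02] 0.95
[0.47073518 0.27883954 0.24039994] [1.60561523e+00 2.69973887e+00 7.07456060e-04] [ 5.13282387e-01  3.21205859e-01  1.81161816e+00 -1.58960402e-04
  1.00809466e+00  1.55175335e-02] 2.1917
```

View pics/wA.png

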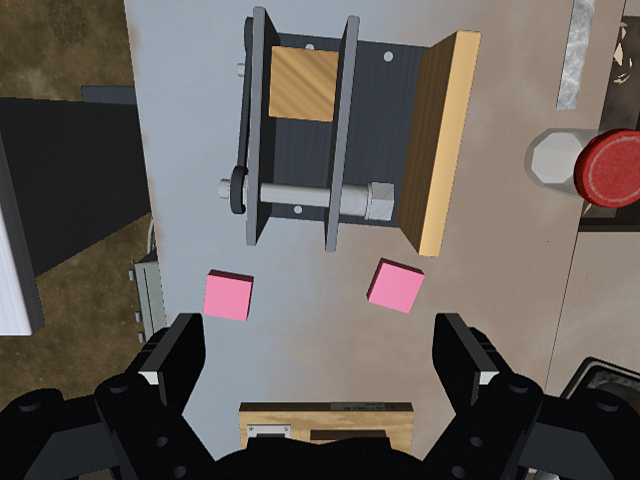

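View pics/wB.png

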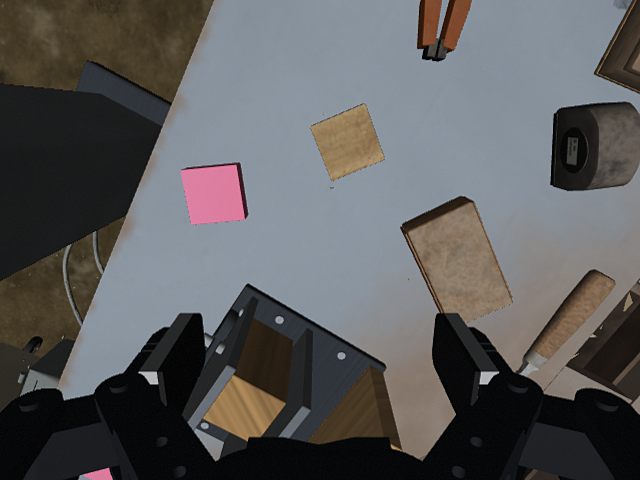

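The first picture shows the clamp: saddle top at (303,83), cheek tops along columns 255 and 345, head at (380,200). The second shows the cap at (347,142), clear of the sanding block (460,260) and the pink decoy (215,193).

Run:
```python
from h import *
d=pickle.load(open("d1.pkl","rb"))
def rect(k,roi,z,lo=(8,60,90),hi=(28,255,255)):
    c,P,r=d[k];T=T_of(c,P,r)
    h=cv2.cvtColor(c["image"],cv2.COLOR_RGB2HSV);m=cv2.inRange(h,lo,hi)
    M=np.zeros_like(m);x0,y0,x1,y1=roi;M[y0:y1,x0:x1]=m[y0:y1,x0:x1]
    M=cv2.morphologyEx(M,cv2.MORPH_CLOSE,np.ones((5,5)))
    cs=cv2.findContours(M,0,2)[0];ct=max(cs,key=cv2.contourArea)
    w=ray(c,T,ct[:,0],z)[:,:2]
    cv2.drawContours(c["image"],[ct],0,(255,0,0),1)
    (cx,cy),s,a=cv2.minAreaRect((w*1000).astype(np.float32));return cx,cy,s,a
print("cap",rect("B",(290,80,410,200),.018))
print("sad",rect("A",(262,40,342,125),.104))
c,P,r=d["A"];T=T_of(c,P,r)
print("fence",ray(c,T,[(456,30),(480,31),(437,256),(420,254)],.114).round(4))
print("cheek rear",ray(c,T,[(348,16),(359,16),(336,250),(325,250)],.124).round(4))
print("cheek front",ray(c,T,[(254,8),(265,8),(257,243),(247,244)],.124).round(4))
o=np.hstack([cv2.resize(d["A"][0]["image"][0:260,200:500],None,fx=1.33,fy=1.33),cv2.resize(d["B"][0]["image"][0:260,200:500],None,fx=1.33,fy=1.33)])
cv2.imwrite("pics/chk.png",o[:,:,::-1])
```

```text
cap (465.4914855957031, 338.9136657714844, (49.53668975830078, 49.523094177246094), 50.84173583984375)
sad (488.05023193359375, 119.19446563720703, (50.125343322753906, 49.62471389770508), 85.13477325439453)
fence [[ 0.597   0.1545  0.114 ]
 [ 0.614   0.1539  0.114 ]
 [ 0.5992 -0.0149  0.114 ]
 [ 0.5848 -0.0131  0.114 ]]
cheek rear [[ 0.52    0.1611  0.124 ]
 [ 0.5274  0.1611  0.124 ]
 [ 0.5143 -0.0062  0.124 ]
 [ 0.5054 -0.0062  0.124 ]]
cheek front [[ 4.567e-01  1.658e-01  1.240e-01]
 [ 4.641e-01  1.658e-01  1.240e-01]
 [ 4.510e-01 -3.000e-04  1.240e-01]
 [ 4.429e-01 -1.200e-03  1.240e-01]]
```

View pics/chk.png

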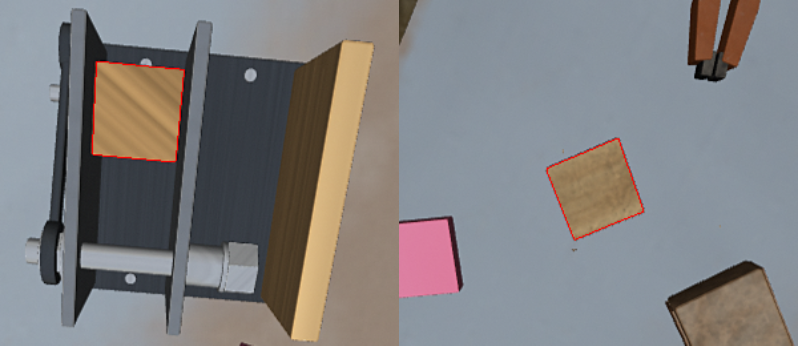

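```bash
cat >> h.py <<'E'
YAW=-.0845; C=np.array([.4849,.0796,0])
Rc=R.from_euler('z',YAW)
def cl(p): return C+Rc.apply(np.array(p)/1000)
def tool(th):  # closing along clamp y, tilted th about the clamp x
    return (Rc*R.from_euler('x',th)*R.from_rotvec(down(np.pi/2))).as_rotvec()
E
python3 - <<'E'
from h import *
from rig import manip
for th in (-.28,0,.03): print(th,manip.solve_ik(cl([71,-45,100]),tool(th)), manip.solve_ik(cl([71,-45,100]),(R.from_rotvec(tool(th))*R.from_euler('z',np.pi)).as_rotvec()))
a=np.radians(50.84); q=down(a); p=np.array([.4655,.3389,.022])
manip.move_to(p+[0,0,.07],q); manip.servo_line(p,q,rate=.12)
print(manip.get_contact_force(),manip.get_position())
manip.command_gripper(.03,f_grip=30)
print("w",manip.get_width(),manip.get_contact_force(),manip.get_grip_force())
manip.servo_line(p+[0,0,.14],rate=.2)
print("w",manip.get_width(),manip.get_time())
manip.move_to(cl([0,40,175]),tool(0)); manip.hold(.2)
P=manip.get_position();r=manip.get_ee_rot();c=manip.camera("wrist")
cv2.imwrite("pics/held.png",c["image"][:,:,::-1]);pickle.dump((c,P,r),open("held.pkl","wb"))
print(P,cl([0,40,175]),(R.from_rotvec(r)*R.from_rotvec(tool(0)).inv()).magnitude(),manip.get_width(),manip.get_contact_force(),manip.get_joint_positions(),manip.get_time())
E
```

```text
-0.28 [ 0.16752408  0.57237711  1.84461203 -0.3706732   0.83128947 -1.05285307] [ 0.16752408  0.57237711  1.84461203 -0.3706732   0.83128947  2.08873958]
0 [ 3.05471368e-02  5.37255995e-01  1.87754817e+00 -4.44089210e-16
  7.26788487e-01 -1.45574919e+00] [ 3.05471368e-02  5.37255995e-01  1.87754817e+00 -4.44089210e-16
  7.26788487e-01  1.68584346e+00]
0.03 [ 0.01529325  0.53630456  1.88001869  0.04513603  0.72278516 -1.50481901] [0.01529325 0.53630456 1.88001869 0.04513603 0.72278516 1.63677364]
[-0.41008195 -0.43221248  0.81846628] [0.46604986 0.3390928  0.02270349]
w 0.04906835700374916 [-0.43808432 -0.7474115   5.73925899] 31.030338406562805
w 0.04942364846610173 4.8833
[0.48824767 0.12038105 0.17471288] [0.48827598 0.11945728 0.175     ] 0.0010977203875487667 0.0495198632494875 [ 0.67463749  0.22424762 -0.3999038 ] [ 2.17888708e-01  3.55077774e-01  1.95265289e+00  7.06240316e-05
  8.34016443e-01 -1.26952163e+00] 6.075
```

View pics/held.png

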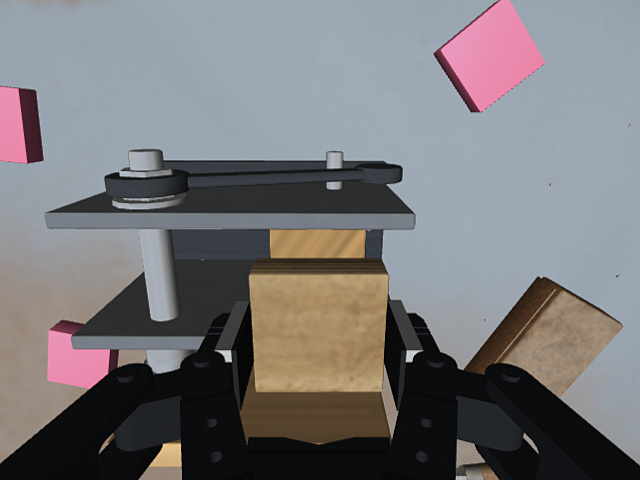

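Run:
```python
from h import *
c,P,r=pickle.load(open("held.pkl","rb"));M=np.array(c["mount"])
for z in (.0045,.0225): print(z,proj(c,M,[[x,y,z] for x in(.025,-.025) for y in (-.025,.025)]).round(0).tolist())
# tool x of observed edges
for v,z in ((275,.0045),(262,.0225),(391,.0045),(440,.0045)): print(v,ray(c,M,(320,v),z).round(4))
# clamp check from this view: fronts
T=T_of(c,P,r)
for n,uv in (("front fl",(46,229)),("fr",(415,229)),("bl",(63,211))): print(n,(Rc.inv().apply(ray(c,T,uv,.124)-C)*1000).round(1))
```

```text
0.0045 [[249.0, 274.0], [390.0, 274.0], [255.0, 392.0], [383.0, 392.0]]
0.0225 [[256.0, 256.0], [382.0, 256.0], [262.0, 365.0], [377.0, 365.0]]
275 [[0.0245 0.0001 0.0045]]
262 [[0.0226 0.0002 0.0225]]
391 [[-0.0244  0.0002  0.0045]]
440 [[-0.0483  0.0003  0.0045]]
front fl [[-28.1 -85.4 124. ]]
fr [[-28.5  85.1 124. ]]
bl [[-36.7 -75.8 124. ]]
```

The cap sits squarely in the fingers, its top face spanning (250,275)–(384,391) as predicted for a centred grip, and the clamp estimate matches this view. I'll lower it.

Run:
```python
from h import *
from rig import manip
t=cl([0,40,104+28]); manip.servo_line(t,tool(0),rate=.12); manip.hold(.2)
e=t-manip.get_position(); print("err",e*1000)
off=np.r_[e[:2],0]; z=t[2]
f0=manip.get_contact_force()
while z>.122:
    z-=.001; manip.servo_line(np.r_[t[:2],z]+off,rate=.03)
    f=manip.get_contact_force()-f0
    if f[2]>5: break
print(z,f,manip.get_position()-np.r_[t[:2],0],manip.get_width())
manip.command_gripper(.062); manip.hold(.2)
manip.servo_line(np.r_[t[:2],.2]+off,rate=.2)
manip.move_to(cl([10,-5,235]),tool(0)); manip.hold(.15)
P=manip.get_position();r=manip.get_ee_rot();c=manip.camera("wrist")
cv2.imwrite("pics/placed.png",c["image"][:,:,::-1]);pickle.dump((c,P,r),open("placed.pkl","wb"))
print(manip.get_time())
```

```text
err [-0.56965591 -0.14652209 -0.77162103]
0.126 [-3.77167185 -1.13178036 10.12510302] [-4.92042290e-04 -1.23509260e-04  1.26799953e-01] 0.04930088211191334
9.825
```

View pics/placed.png

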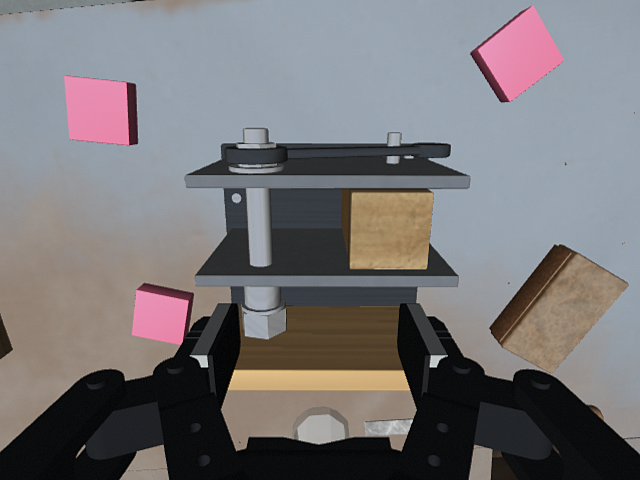

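The cap lies on the saddle, top face about (350,191)–(432,269), between the cheeks; the head is at (264,322). I'll measure the placement.

Run:
```python
from h import *
c,P,r=pickle.load(open("placed.pkl","rb"));T=T_of(c,P,r)
h=cv2.cvtColor(c["image"],cv2.COLOR_RGB2HSV);m=cv2.inRange(h,(8,50,125),(28,255,255))
M=np.zeros_like(m);M[185:275,335:440]=m[185:275,335:440]
ct=max(cv2.findContours(cv2.morphologyEx(M,cv2.MORPH_CLOSE,np.ones((5,5))),0,2)[0],key=cv2.contourArea)
w=Rc.inv().apply(ray(c,T,ct[:,0],.122)-C)[:,:2]*1000
print(cv2.minAreaRect(w.astype(np.float32)),w.min(0),w.max(0))
cor=cv2.approxPolyDP(ct,6,True)[:,0];print(cor.tolist(),(Rc.inv().apply(ray(c,T,cor,.122)-C)*1000).round(1).tolist())
print("pred",proj(c,T,[cl(p) for p in([-25,15,122],[25,15,122],[25,65,122],[-25,65,122],[-28,-85,124],[-28,85,124],[36,-85,124],[36,85,124])]).round(1).tolist())
```

```text
((-1.0414447784423828, 39.552364349365234), (49.22461700439453, 49.648277282714844), 0.06283211708068848) [-25.68000496  14.70935118] [23.59763889 64.35285482]
[[353, 192], [350, 268], [426, 268], [433, 193]] [[-25.6, 15.7, 122.0], [23.6, 15.2, 122.0], [23.5, 63.9, 122.0], [-25.1, 64.1, 122.0]]
pred [[351.8, 193.0], [349.7, 270.0], [427.5, 270.1], [434.4, 193.1], [184.9, 188.5], [469.3, 188.8], [194.8, 286.9], [457.8, 287.1]]
```

Run:
```python
from h import *
from rig import manip
th=-.28; q=tool(th); H=cl([71,-45,100]); ax=R.from_rotvec(q).apply([0,0,1])
manip.move_to(H-.085*ax,q); manip.hold(.1)
e=H-.085*ax-manip.get_position(); print("e",e*1000,manip.get_time())
f0=manip.get_contact_force()
for s in (.05,.025,.0):
    manip.servo_line(H-s*ax+e*[1,1,0],q,rate=.1); f=manip.get_contact_force()-f0; print(s,f.round(1))
    if np.linalg.norm(f)>12: break
print((H-manip.get_position())*1000)
manip.command_gripper(.02,f_grip=40)
print("w",manip.get_width(),manip.get_grip_force(),(manip.get_contact_force()-f0).round(1),manip.get_torque().round(2),manip.get_time())
```

```text
e [ 0.91184295 -0.31953484  0.12753146] 10.35
0.05 [-1.5 -1.   0.3]
0.025 [ 0.5 -0.2 -0.8]
0.0 [-0.9 -0.1 -0.9]
[-0.72201553  0.4006995   0.18253127]
w 0.02924469054670633 40.05875937757082 [-2.7  2.   3.9] [ 0.47  0.11 -0.15] 12.0333
```

Run:
```python
from h import *
from rig import manip
manip.command_gripper(.02,f_grip=60)
H=cl([71,-45,100]); p=manip.get_position()
for i,th in enumerate(np.linspace(-.24,.0,7)):
    manip.move_to(H,tool(th)); f=manip.get_contact_force()
    print(round(th,2),f.round(1),round(manip.get_width(),4),manip.get_torque().round(2))
    if np.linalg.norm(f)>30: break
manip.hold(.3)
r=manip.get_ee_rot();P=manip.get_position()
print("rot err",(Rc.inv()*R.from_rotvec(r)*R.from_rotvec(down(np.pi/2)).inv()).as_rotvec(),(H-P)*1000,manip.get_time())
d={}
for n in ("scene","side","wrist"):
    d[n]=manip.camera(n)
pickle.dump((d,P,r),open("fin.pkl","wb"))
s=d["scene"]["image"][200:320,310:450]; w=d["wrist"]["image"]
cv2.imwrite("pics/fin.png",np.hstack([cv2.resize(s,(400,343)),cv2.resize(w,(400,343))])[:,:,::-1])
```

```text
-0.24 [3.9 3.  1.8] 0.029 [ 0.33 -0.45  0.11]
-0.2 [4.6 1.4 4.2] 0.0291 [ 0.23 -0.56  0.18]
-0.16 [4.4 1.7 4.2] 0.0291 [ 0.17 -0.68  0.14]
-0.12 [4.6 1.2 5.5] 0.0291 [ 0.1  -0.67  0.17]
-0.08 [4.7 1.3 5.4] 0.029 [ 0.1  -0.7   0.05]
-0.04 [4.7 2.4 7.1] 0.0292 [ 0.11 -0.66  0.07]
0.0 [3.9 1.8 5.3] 0.0288 [ 0.06 -0.71  0.11]
rot err [-0.00156692 -0.00232618 -0.00026985] [-1.32387539 -0.0047657  -0.68798996] 14.3
```

View pics/fin.png

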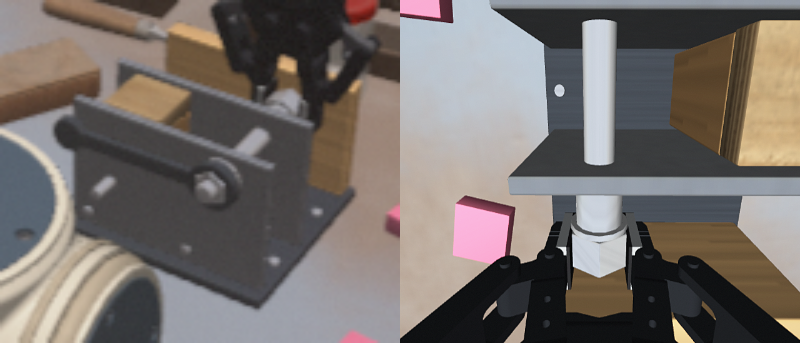

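The spanner handle now runs from the nut at scene (384,264) to its end at (335,247), nearly parallel to the cheek top, and the head is held by its flats. I'll check the angle numerically.

Run:
```python
from h import *
d,P,r=pickle.load(open("fin.pkl","rb"))
c=d["scene"];T=T_of(c)
im=c["image"]
g=cv2.cvtColor(im,cv2.COLOR_RGB2GRAY)
d0=pickle.load(open("d0.pkl","rb"))["scene"]["image"]
for th in (-.1,-.05,-.03,0,.03,.05):
    print(th,proj(c,T,[cl([-53,-45+y*np.cos(th),100+y*np.sin(th)]) for y in (0,40,70,100,130)]).round(1).tolist())
# dark handle midline per column
for u in range(336,374,3):
    col=g[236:272,u].astype(int); k=np.where(col<62)[0]+236
    print(u,k.min() if len(k) else None,k.max() if len(k) else None,len(k),end=' | ')
print(g[236:272,358].tolist())
print("cheek top",proj(c,T,[cl([-36,y,124]) for y in(-85,85)]))
```

```text
-0.1 [[383.2, 266.7], [366.7, 262.1], [354.6, 258.7], [342.9, 255.4], [331.5, 252.2]]
-0.05 [[383.2, 266.7], [366.6, 261.3], [354.6, 257.3], [342.8, 253.5], [331.3, 249.7]]
-0.03 [[383.2, 266.7], [366.6, 261.0], [354.6, 256.8], [342.8, 252.7], [331.3, 248.7]]
0 [[383.2, 266.7], [366.6, 260.5], [354.6, 256.0], [342.8, 251.6], [331.2, 247.2]]
0.03 [[383.2, 266.7], [366.7, 260.1], [354.6, 255.2], [342.8, 250.4], [331.3, 245.8]]
0.05 [[383.2, 266.7], [366.7, 259.8], [354.6, 254.7], [342.8, 249.7], [331.3, 244.8]]
336 245 252 8 | 339 247 251 5 | 342 248 252 5 | 345 249 253 5 | 348 250 254 5 | 351 251 255 5 | 354 252 256 5 | 357 254 257 4 | 360 255 258 4 | 363 256 260 5 | 366 257 261 5 | 369 258 262 5 | 372 259 263 5 | [145, 147, 151, 149, 140, 131, 118, 77, 67, 66, 68, 68, 69, 66, 69, 70, 78, 70, 53, 47, 47, 47, 62, 69, 69, 67, 68, 69, 71, 70, 69, 70, 69, 70, 69, 68]
cheek top [[404.89623142 259.60891428]
 [335.50206946 234.54585153]]
```

Run:
```python
from h import *
from rig import manip
def slope(c):
    g=cv2.cvtColor(c["image"],cv2.COLOR_RGB2GRAY).astype(float); us=np.arange(341,369);v=[]
    for u in us:
        y0=int(250.3+(u-343)*.367); y=np.arange(y0-4,y0+5); w=np.clip(64-g[y,u],0,None); v.append((w*y).sum()/w.sum())
    return np.polyfit(us,v,1)[0]
d,_,_=pickle.load(open("fin.pkl","rb"))
manip.move_to(cl([71,-45,100]),tool(.009)); manip.hold(.5)
c=manip.camera("scene");T=T_of(c)
print(slope(d["scene"]),slope(c))
for th in(-.03,0,.03):
    p=proj(c,T,[cl([-50,-45+y*np.cos(th),100+y*np.sin(th)]) for y in(35,95)]);print(th,(p[1,1]-p[0,1])/(p[1,0]-p[0,0]))
r=manip.get_ee_rot();print((Rc.inv()*R.from_rotvec(r)*R.from_rotvec(down(np.pi/2)).inv()).as_rotvec()[0],manip.get_width(),manip.get_grip_force(),manip.get_contact_force().round(1),manip.get_time())
```

```text
0.3668783086364857 0.37361324966379444
-0.03 0.3463677961504008
0 0.3744608633148744
0.03 0.40265059758850325
0.007409891698458607 0.02892782957408193 61.04852904332802 [4.5 0.2 6.1] 15.25
```

Measured slope 0.3736 against 0.3745 for level, so the spanner is level within about 0.001 rad (before camera error). I'll hand it in.

```bash
python3 -c "
from rig import manip
print(manip.sign_off())"
```

```text
the job is handed in; nothing more can be done
None
```

I laid the cap flat on the saddle block, within about 1 mm of flush by camera, and let go of it; the bolt is turned until the spanner reads level in the camera view, the gripper still holds the head by its flats, and the job was handed in after about 15 s of robot time.

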